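# Shut a junction box and lock its quarter-turn stud

## Robot

A 6-joint arm with a two-finger parallel gripper is mounted at the origin on the work surface; the furniture and walls round the work are solid. World frame = base frame: x ahead of the robot, y to its left, z up, the work surface at z = 0. Lengths are in m, angles in rad, forces in N, time in s.
With the tool pointing down it reaches from about 0.35 to 0.85 m from the base axis. Payload 8.1 kg.
Tool frame: the origin (TCP) lies midway between the tips of the shut fingers; the grasp point (between the pads) lies robot.grip_depth behind it (robot.grip_depth is the distance from the TCP to the grasp point, in m); z points along the fingers, y is the line along which they close (so a half turn about z gives the same grasp; the last joint's range is limited). The gripper opens to 93 mm and grips with 3 to 60 N. Pads are 15 mm wide; open, the fingers measure 128 mm over their backs; the gripper's body (75 mm by 188 mm) begins 65 mm behind the grasp point.
Start: joints at [1.029, 0.13, 1.488, -0, 1.523, -0.085], TCP at [0.265, 0.538, 0.219] pointing down, gripper open.
Joint ranges: [-2.96, 2.96], [-0.89, 2.26], [0.02, 2.5], [-1.34, 4.48], [0, 2.73], [-2.66, 2.66]. Speed limits (rad/s): [2.39, 2.39, 2.79, 3.14, 3.14, 3.14].

## Interface

Orientations are given as a rotation vector (axis times angle).
In Python, from plant import robot gives the robot as it stands.
- The arm moves only by the tool carry_out, never from a script. Its argument "rows" is a list of rows, each a list of 6 numbers: the shift along the tool's x, y, z in m, then the turn, a rotation vector about the tool's x, y, z in degrees. A call has 1 to 12 rows; each row is the pose to reach, as a shift and turn from the pose commanded when the call began, along the tool's axes at that moment; what a row does not reach only later rows make up. A row lasts 1/8 s, in which the tool goes at most 62.5 mm and 10.7 degrees, less where a joint would pass 70% of its speed; a pose out of reach is approached as far as the arm can. A call with a gripper value outside its range is refused whole. "jaw" is the closure in counts, from 0 (fully open) to 255 (shut), set as the call begins (left out, the last holds). The fingers move at their own pace and stop on an object; "force" is the grip in N (left out, the last holds). Time passes only in rows, so rows that repeat a pose let the fingers close. It gives the time, the measured TCP pose, the force, the opening and the grip force at its end, in the units of the state.
- robot.read_state(): the state, without advancing time (a new reading comes with each control period).
- robot.read_camera(name): name is "scene" or "top" or "wrist"; returns the picture (384x512x3 uint8, red, green, blue); there is no depth.
- robot.camera_model(name): a dict with "fx", "fy", "cx", "cy" (pixels), "R" (3x3) and "t" (3): a world point X has camera coordinates R X + t; the wrist camera has in their place "mount" (4x4, takes a point from camera to tool coordinates, whose origin is the TCP and whose axes are the flange's). Camera axes: x right, y down, z forward; pixel columns grow to the right and rows downward; lengths in m; the calibration is good to about 2 mm. A picture is of the moment at which its call begins: read the wrist's pose just before it. camera_model takes no time and is no camera call.
- robot.close_job(): hands the job in; it is judged then, once.
Trained networks look in the newest picture that a camera, given by its name, has taken for a name from the list of things; names that differ only in an ending like _2 or _b are one class to them, and where a whole thing is asked for, a point or a joint stands for the part that bears it (a point fixed in the world has none). Each returns a list of dicts, best first, with "conf" (0 to 1); they miss things now and then, are a little off and sometimes report something else, mostly with a low value. They report only what shows in the picture. A call takes as long as a camera call.
- robot.outline_of(camera, target): "pixels" (384x512 bool, what is visible of it) and "pixel" ([column, row] in pixels, amid what is visible of it).
The state is a dict: "t": time; "q": joint angles; "dq": joint speeds; "joint_torque": joint torques, N m; "tool_pos": TCP position; "orientation": TCP orientation; "force": force on the tool from outside, world axes, zero at the start; "wrist_torque": the same for the moment, N m; "opening": finger opening in m; "gripper_force": force on a finger pad.
Only numpy, scipy, OpenCV 4.12 (cv2) and the standard library are available. Lean on these libraries where they do the work, as an engineer would, in place of code of your own. Each camera call takes 0.05 s, during which the arm holds its last target. There are 200 camera calls.

## Task

Shut the lid of the small grey junction box on the bench, then push the red winged stud in against its spring and turn it a quarter turn clockwise until it locks, without forcing it, and let go. Leave the upright steel sleeve and the hammer on the right of the box where they are.

Things in the scene. Friction and masses are not known exactly. Their poses are not given: they have to be found in the camera images.
- box: grey steel junction box bolted to the bench, 120 (x) x 170 (y) x 70 mm; origin at the centre of its underside on the bench, z up; its lid is hinged along the +y side (the robot's left), the stud is near the -y side
- lid (a joint): lid opening angle in rad: 0 shut, 0.5 to 0.9 at the start; it stays at the angle where it is left and takes only 1 to 3 N at its free edge to push shut
- lid_hinge (a point): midpoint of the lid's hinge line, which runs along the box's x axis; 89 mm to +y of the box centre, 70 mm above the bench. Axes: those of the lid: y points from the free edge to the hinge, z out of the lid's outer face
- lid_edge (a point): middle of the lid's free edge, on its outer face, 180 mm from the hinge line; 74 mm above the bench when shut. The lid is a flat 124 x 180 mm, 3 mm thick plate
- wing_grip (a point): centre of the stud's red wing, a bar 50 mm long (its x axis), 14 mm thick (y), 24 mm high (z along the stud, out of the lid). Stud out, it is 40 mm above the lid's face, the wing's underside 28 mm above it. Unlocked in the shut lid, the wing lies about along the box's x axis
- stud (a joint): turn of the stud in rad, growing clockwise seen from above: unlocked -0.05 to 0.10 (its cross pin then enters the receptacle's slot as the lid shuts), end stop 1.57. It turns beyond 0.3 only while pushed in past the cam; beyond 1.3 and let go, its pin springs up into the lock notch and stays; short of that it is not locked
- receptacle: dark steel post in the box under the stud, 40 x 36 x 32 mm, origin at the centre of its underside. On it sit the cam, notch and pad for the stud's pin. Cam depth differs from box to box: the stud must go in 3 to 13 mm; 1.5 mm deeper it meets a firm pad (20 N/mm), to be felt: 14 to 20 N of push in all is enough. The pin bears at most 25 N on these parts
- sleeve_a_mid (a point): centre of a dark upright steel sleeve, 44 mm diameter, 66 mm high, loose, to the right of the box: leave it alone
- stud_foot (a point): point on the stud's axis at the lid's outer face when the stud is out (it goes in with the stud); midway along the lid, 134 mm from the hinge line. The stem is 12 mm thick. The spring pushes back with 4 N at rest plus 0.5 N per mm pushed in
- hammer_mid (a point): middle of the orange hammer lying on the right of the bench, head towards the robot, 361 mm long, its handle up to 46 mm high, loose; this point is 25 mm above the bench: leave it alone

How it is judged:
By the outcome, as a careful person would: the job done as asked, in the order asked, and still so for the second after the job is handed in, with the robot touching nothing.
It also fails if it takes over 51 s, if anything falls off the work surface, if the arm or the gripper's body presses on something with over 40 N, if the wrist force passes 120 N, or if a joint passes its speed limit or range.

## Working session

There is one attempt and no reset: what is moved stays moved. The work goes in short steps, Python scripts to look and compute and a tool call to move; the robot and the scene stay as the last step left them, time stands still between calls to the robot, and variables do not carry over. Pictures are saved under pics/ and viewed, at most 10 in all, crops included, and the job is handed in when it is done.

Besides the shell and the picture viewer there is one more tool, called as a command line: name --pt "numbers of a row" for each row, then --argument value for the rest. carry_out: Moves the arm, as the interface text tells. Its arguments: {"type":"object","properties":{"rows":{"type":"array"},"jaw":{"type":"number"},"force":{"type":"number"}},"required":["rows"]}

```bash
mkdir -p pics; ls; python3 - <<'E'
from plant import robot
import cv2,numpy as np
s=robot.read_state();print(s['t'],s['tool_pos'],s['orientation'],s['opening'],robot.grip_depth)
ims=[]
for c in ['scene','top']:
    im=robot.read_camera(c);m=robot.camera_model(c);print(c,m)
    cv2.imwrite(f'pics/{c}0.png',im[:,:,::-1])
    ims.append(im)
    for n in ['lid','wing_grip','box','sleeve_a_mid','hammer_mid','receptacle']:
        r=robot.outline_of(c,n)
        print(c,n,[(round(d['conf'],2),d['pixel'],int(d['pixels'].sum())) for d in r[:2]])
        if r: np.save(f'pics/{c}_{n}.npy',r[0]['pixels'])
a=np.vstack(ims);cv2.imwrite('pics/both.png',cv2.resize(a[:,:,::-1],(400,600)))
print(robot.camera_model('wrist'))
E
```

```text
pics
0.0 [0.26433712 0.53800647 0.21760646] [-7.11140069e-01 -3.05949367e+00  2.71605511e-03] 0.09310412170268577 0.0188
scene {'fx': 373.3670002959991, 'fy': 373.3670002959991, 'cx': 252.57126607448816, 'cy': 187.97293535446664, 'R': array([[ 0.87174247, -0.48974549, -0.01464319],
       [-0.30455668, -0.51821272, -0.79918759],
       [ 0.38381024,  0.70114544, -0.60090329]]), 't': array([-0.42384951,  0.1282434 ,  0.88303191])}
scene lid [(0.94, [239.2, 130.5], 607)]
scene wing_grip [(0.51, [239.1, 119.8], 227)]
scene box [(0.97, [244.9, 165.6], 3591)]
scene sleeve_a_mid [(0.93, [280.0, 200.4], 514)]
scene hammer_mid [(0.67, [221.6, 296.3], 4037)]
scene receptacle [(0.5, [244.9, 173.4], 99)]
top {'fx': 364.88798732618835, 'fy': 364.88798732618835, 'cx': 256.4733727827905, 'cy': 191.5261290440922, 'R': array([[ 0.01186112, -0.99942499,  0.03176482],
       [-0.99224217, -0.01569553, -0.12332531],
       [ 0.12375296, -0.03005562, -0.99185778]]), 't': array([-0.13067834,  0.44629043,  0.90074809])}
top lid [(0.86, [186.2, 179.8], 2940)]
top wing_grip [(0.84, [185.6, 177.1], 313)]
top box [(0.89, [198.6, 181.4], 4384), (0.62, [187.5, 178.9], 3065)]
top sleeve_a_mid [(0.66, [265.5, 182.2], 245)]
top hammer_mid [(0.73, [344.8, 270.0], 2642)]
top receptacle [(0.64, [222.0, 185.2], 165)]
{'fx': 274.6912158037304, 'fy': 274.6912158037304, 'cx': 257.8161016323512, 'cy': 188.45293891341404, 'mount': array([[-3.90234635e-04, -9.62447159e-01, -2.71468809e-01,
         7.38991879e-02],
       [ 9.99999816e-01, -2.49708047e-04, -5.52195163e-04,
        -8.43776625e-04],
       [ 4.63670720e-04, -2.71468974e-01,  9.62447080e-01,
        -1.66810685e-01],
       [ 0.00000000e+00,  0.00000000e+00,  0.00000000e+00,
         1.00000000e+00]])}
```

```bash
python3 - <<'E'
import cv2,numpy as np
a=cv2.imread('pics/scene0.png')[70:270,170:330];b=cv2.imread('pics/top0.png')[100:300,130:290]
cv2.imwrite('pics/c.png',np.hstack([cv2.resize(x,(400,500),interpolation=cv2.INTER_CUBIC) for x in(a,b)]))
E
```

```text
(no output)
```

View pics/c.png

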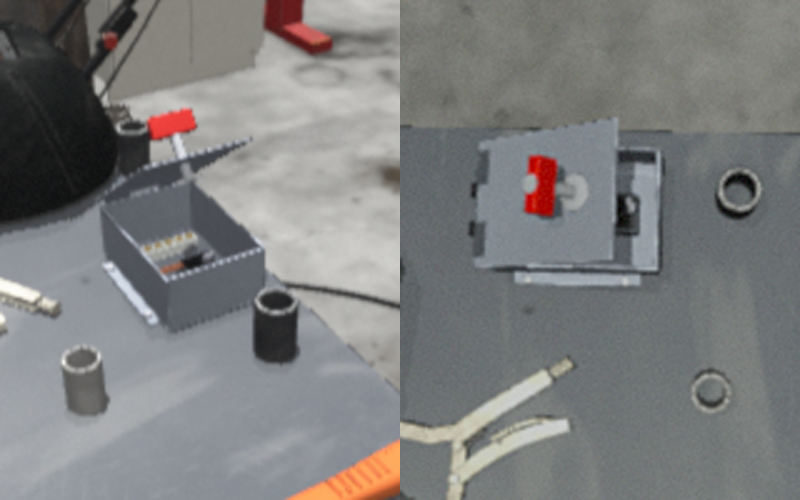

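View pics/top0.png

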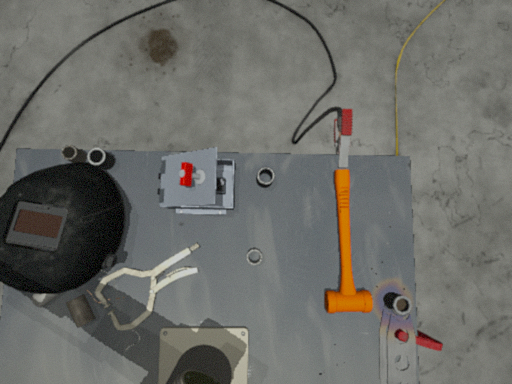

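The box stands near the far bench edge with its lid about 45° open. In the top picture the rim's right corners are at about (234,208) and (234,160), and the lid's free edge runs from (217,147) to (216,208). The sleeve is at (265,177) and the hammer is further right. I'll fit the pose from these corners.

```bash
cat > h.py <<'E'
import numpy as np
from scipy.optimize import least_squares
from scipy.spatial.transform import Rotation as Ro
from plant import robot
def proj(m,X):
    c=np.asarray(m['R'])@X+m['t'];return np.array([m['fx']*c[0]/c[2]+m['cx'],m['fy']*c[1]/c[2]+m['cy']])
def boxpt(p,b): 
    c,s=np.cos(p[2]),np.sin(p[2]);return np.array([p[0]+c*b[0]-s*b[1],p[1]+s*b[0]+c*b[1],b[2]])
def lidpt(p,l): # l relative to hinge, lid axes (y to hinge), opening a raises free edge
    a=p[3];y,z=l[1],l[2]  # free edge at y=-.18
    return boxpt(p,np.array([l[0],.089+np.cos(a)*y+np.sin(a)*z,.07-np.sin(a)*y+np.cos(a)*z]))
def wristcam():
    s=robot.read_state();T=np.eye(4);T[:3,:3]=Ro.from_rotvec(s['orientation']).as_matrix();T[:3,3]=s['tool_pos']
    m=robot.camera_model('wrist');C=np.linalg.inv(T@m['mount']);return dict(m,R=C[:3,:3],t=C[:3,3])
def ray(m,px,z):
    d=m['R'].T@np.array([(px[0]-m['cx'])/m['fx'],(px[1]-m['cy'])/m['fy'],1]);o=-m['R'].T@m['t'];return o+d*(z-o[2])/d[2]
E
python3 - <<'E'
from h import *
T,S=robot.camera_model('top'),robot.camera_model('scene')
B=boxpt;L=lidpt
ob=[(T,B,(-.06,-.085,.07),(234,208)),(T,B,(.06,-.085,.07),(234.4,160)),
(T,L,(.062,-.18,.004),(216.8,147.2)),(T,L,(-.062,-.18,.004),(215.6,208)),
(S,B,(-.06,.085,.07),(211.2,152.8)),(S,B,(-.06,-.085,.07),(236.8,182.8)),(S,B,(.06,-.085,.07),(275.6,168.8)),
(S,B,(-.06,-.085,0),(237.2,201.2)),(S,B,(.06,-.085,0),(275.6,186)),(S,L,(.062,-.18,.004),(270.8,125.6)),
(T,L,(0,-.134,.044),(186,175))]
f=lambda p:np.concatenate([proj(m,F(p,np.array(b)))-u for m,F,b,u in ob])
r=least_squares(f,[.6,.2,0,.8],loss='soft_l1');p=r.x
print(p.round(4),f(p).reshape(-1,2).round(1))
for n,l in dict(edge=(0,-.18,.004),wing=(0,-.134,.044),foot=(0,-.134,.004)).items():print(n,L(p,np.array(l)).round(3))
q=p.copy();q[3]=0;print('shut wing',L(q,np.array((0,-.134,.044))).round(4),'edge',L(q,np.array((0,-.18,.004))).round(3))
print('sleeve',ray(T,(265.5,177),.066), 'hammer handle',ray(T,(342,170),.03),ray(T,(348,250),.03))
np.save('p.npy',p)
E
```

```text
[0.4611 0.0171 0.0035 0.6601] [[-0.5  0.2]
 [-0.1 -0.4]
 [ 0.   0.1]
 [-0.1 -3.2]
 [-2.5 -0.7]
 [-0.6 -0.6]
 [ 0.6 -0.1]
 [ 0.1  2.4]
 [-0.   3.6]
 [-0.2 -0.7]
 [ 1.2  0.1]]
edge [ 0.461 -0.034  0.184]
wing [0.461 0.027 0.187]
foot [0.461 0.003 0.155]
shut wing [ 0.4613 -0.0279  0.114 ] edge [ 0.461 -0.074  0.074]
sleeve [ 0.4799443  -0.14521332  0.066     ] hammer handle [ 0.50764864 -0.34521292  0.03      ] [ 0.30323448 -0.35691281  0.03      ]
```

```bash
python3 - <<'E'
from h import *
T,S=robot.camera_model('top'),robot.camera_model('scene')
for px in [(70,225),(120,200),(85,170)]: print(px,ray(T,px,0.1).round(3))
s=robot.read_state();print('tcp px',proj(T,s['tool_pos']),proj(S,s['tool_pos']))
R=Ro.from_rotvec(s['orientation']).as_matrix();print(R.round(3))
tR=np.array([[-1,0,0],[0,1,0],[0,0,-1.]])  # tool y = +y
print('turn',np.degrees(Ro.from_matrix(R.T@tR).as_rotvec()))
for X in [(s['tool_pos'][0],.538,.40),(.461,-.04,.30)]:print('shift',(R.T@(np.array(X)-s['tool_pos'])).round(3))
import cv2
E
```

```text
(70, 225) [0.355 0.304 0.1  ]
(120, 200) [0.414 0.194 0.1  ]
(85, 170) [0.484 0.279 0.1  ]
tcp px [-86.73475189 268.77816593] [112.99758284  64.75224492]
[[-0.897  0.441  0.   ]
 [ 0.441  0.897  0.   ]
 [-0.     0.    -1.   ]]
turn [ 4.47512761e-03  2.22953423e-03 -2.61719305e+01]
shift [-0.    -0.    -0.181]
shift [-0.431 -0.433 -0.081]
```

View pics/scene0.png

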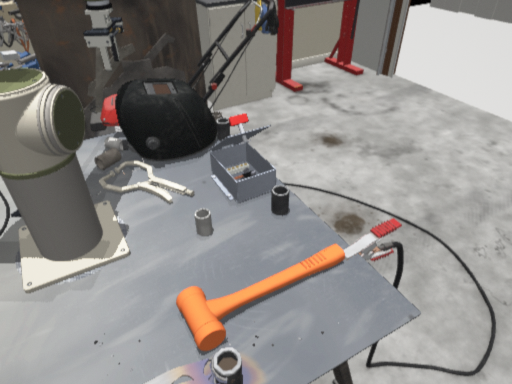

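The helmet at about (.35,.30) stands in the way, so I go up first and then across over it.

carry_out --pt "0 0 -0.06 0 0 0" --pt "0 0 -0.12 0 0 0" --pt "-0.02 -0.02 -0.18 0 0 -2" --pt "-0.065 -0.065 -0.18 0 0 -5" --pt "-0.11 -0.11 -0.18 0 0 -8" --pt "-0.155 -0.155 -0.18 0 0 -11" --pt "-0.2 -0.2 -0.18 0 0 -14" --pt "-0.245 -0.245 -0.18 0 0 -17" --pt "-0.29 -0.29 -0.18 0 0 -20" --pt "-0.335 -0.335 -0.18 0 0 -23" --pt "-0.38 -0.38 -0.18 0 0 -25" --pt "-0.41 -0.41 -0.18 0 0 -26.2" --jaw 255

```text
t: 2.2
tool_pos: [0.452, -0.0126, 0.3989]
orientation: [-0.001, 3.141, -0.0]
force: [0.4, 0.3, 0.2]
opening: 0.0004
gripper_force: 0.0
```

```bash
python3 - <<'E'
from h import *
import cv2
W=wristcam();im=robot.read_camera('wrist')
p=np.load('p.npy')
for n in ['wing_grip','lid','box','sleeve_a_mid']:
    r=robot.outline_of('wrist',n);print(n,[(round(d['conf'],2),d['pixel'],int(d['pixels'].sum())) for d in r[:2]])
for l in [(0,-.134,.044),(-.062,-.18,.004),(.062,-.18,.004)]: print('pred',proj(W,lidpt(p,np.array(l))))
for b in [(-.06,-.085,.07),(.06,-.085,.07)]:print('pred box',proj(W,boxpt(p,np.array(b))))
print(robot.read_state()['tool_pos'])
o=im[:,:,::-1].copy()
cv2.imwrite('pics/w1.png',o)
E
```

```text
wing_grip [(0.93, [285.6, 175.0], 737)]
lid [(0.85, [281.0, 163.3], 6340)]
box [(0.61, [276.4, 160.4], 8035)]
sleeve_a_mid [(0.69, [187.2, 170.1], 569)]
pred [287.23814051 172.42832472]
pred [243.402673   127.45124218]
pred [244.88160756 212.95981637]
pred box [227.23368141 124.91015042]
pred box [229.38645535 190.38653893]
[ 0.45164902 -0.01023511  0.39871473]
```

View pics/w1.png

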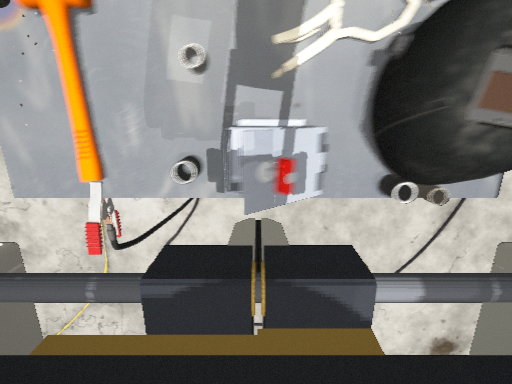

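The wrist view agrees with the fit: the wing is seen at (286,175) and predicted at (287,172). I go down to the free edge and push the lid round its arc, stopping just short of shut.

carry_out --pt "-0.01 -0.033 0.06 0 0 0" --pt "-0.01 -0.033 0.12 0 0 0" --pt "-0.01 -0.033 0.18 0 0 0" --pt "-0.01 -0.033 0.205 0 0 0" --pt "-0.01 -0.037 0.22 0 0 0" --pt "-0.01 -0.044 0.235 0 0 0" --pt "-0.01 -0.051 0.25 0 0 0" --pt "-0.01 -0.057 0.265 0 0 0" --pt "-0.01 -0.062 0.28 0 0 0" --pt "-0.01 -0.066 0.295 0 0 0" --pt "-0.01 -0.068 0.31 0 0 0" --pt "-0.01 -0.068 0.312 0 0 0"

```text
t: 3.95
tool_pos: [0.4609, -0.0783, 0.0852]
orientation: [0.0, -3.139, -0.001]
force: [0.2, -1.1, -0.4]
opening: 0.0003
gripper_force: 0.0
```

carry_out --pt "0 0 0.005 0 0 0" --pt "0 0 0.009 0 0 0" --pt "0 0 0.011 0 0 0" --pt "0 0 0.012 0 0 0" --pt "0 0 0.012 0 0 0"

```text
t: 4.58
tool_pos: [0.4634, -0.0821, 0.078]
orientation: [-0.0, 3.138, -0.01]
force: [-11.7, -20.9, 19.3]
opening: 0.0008
gripper_force: 0.0
```

Unexpected side load of −21 N in y. I back off upwards and look.

carry_out --pt "0 -0.004 -0.01 0 0 0" --pt "0 -0.01 -0.06 0 0 0" --pt "0.0 -0.01 -0.12 0 0 0" --pt "0.0 0 -0.14 0 0 0" --pt "0.0 0 -0.14 0 0 0"

```text
t: 5.2
tool_pos: [0.4633, -0.0781, 0.2171]
orientation: [-0.002, 3.137, -0.002]
force: [0.2, -0.4, 0.0]
opening: 0.0004
gripper_force: 0.0
```

```bash
python3 - <<'E'
from h import *
import cv2
W=wristcam();im=robot.read_camera('wrist');s=robot.read_state();print(s['t'],s['tool_pos'],s['force'])
p=np.load('p.npy');p[3]=0
for n in ['wing_grip','lid','box','sleeve_a_mid']:
    r=robot.outline_of('wrist',n);print(n,[(round(d['conf'],2),d['pixel'],int(d['pixels'].sum())) for d in r[:2]])
for l in [(0,-.134,.044),(-.062,-.18,.004),(.062,-.18,.004)]: print('pred',proj(W,lidpt(p,np.array(l))))
sc=robot.read_camera('scene');tp=robot.read_camera('top')
a=cv2.resize(im[:,:,::-1],(512,384));b=cv2.resize(np.ascontiguousarray(sc[90:250,180:310,::-1]),(288,354),interpolation=3);b=cv2.copyMakeBorder(b,0,30,0,0,0)
cv2.imwrite('pics/w2.png',np.hstack([a,b]))
E
```

```text
5.25 [ 0.46225169 -0.07811208  0.21497952] [-0.01079237  0.63536073 -1.23596408]
wing_grip [(0.77, [380.1, 207.0], 2614)]
lid [(0.61, [357.5, 180.6], 13414)]
box [(0.68, [340.6, 176.2], 18497)]
sleeve_a_mid [(0.93, [205.9, 190.6], 1316), (0.39, [356.8, 181.7], 13807)]
pred [308.84187968 184.52445369]
pred [263.08662103 120.34224617]
pred [262.779449   225.07871311]
```

View pics/w2.png

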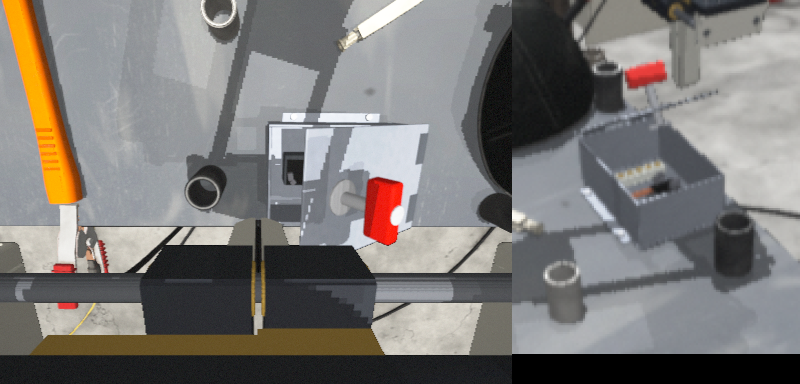

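The lid is still open. The fingers passed just outside its free edge, which shows at (305,125) to (302,244). I refit with this nearer view.

```bash
python3 - <<'E'
from h import *
W=wristcam();T,S=robot.camera_model('top'),robot.camera_model('scene')
B=boxpt;L=lidpt
ob=[(T,B,(-.06,-.085,.07),(234,208)),(T,B,(.06,-.085,.07),(234.4,160)),
(T,L,(.062,-.18,.004),(216.8,147.2)),(T,L,(-.062,-.18,.004),(215.6,208)),
(S,B,(-.06,-.085,.07),(236.8,182.8)),(S,B,(.06,-.085,.07),(275.6,168.8)),(S,L,(.062,-.18,.004),(270.8,125.6)),
(W,L,(-.062,-.18,.004),(305,125)),(W,L,(.062,-.18,.004),(302,244)),(W,B,(-.06,-.085,.07),(267,122)),(W,B,(.06,-.085,.07),(268,219)),(W,L,(0,-.134,.056),(397,216))]
f=lambda p:np.concatenate([proj(m,F(p,np.array(b)))-u for m,F,b,u in ob])
r=least_squares(f,[.6,.2,0,.8],loss='soft_l1');p=r.x
print(p.round(4),f(p).reshape(-1,2).round(1))
for n,l in dict(edge=(0,-.18,.004),wing=(0,-.134,.044),bot=(0,-.141,.032),top=(0,-.141,.056)).items():print(n,L(p,np.array(l)).round(3))
q=p.copy();q[3]=0;print('shut wing',L(q,np.array((0,-.134,.044))).round(4))
np.save('p.npy',p)
for a in np.linspace(p[3],0,8):
    q[3]=a;print(round(a,2),L(q,np.array((0,-.18,.004))).round(3))
E
```

```text
[0.4574 0.0166 0.0173 0.5742] [[ 0.   1.3]
 [-0.3  0.6]
 [ 4.5  2.9]
 [ 5.3 -1.3]
 [-1.3 -0. ]
 [-0.3  0.1]
 [ 0.6  5.4]
 [ 0.4 -0.1]
 [-0.8 28.1]
 [ 0.2  0.9]
 [-0.   5.2]
 [ 1.  -5.3]]
edge [ 0.458 -0.043  0.171]
wing [0.457 0.017 0.18 ]
bot [0.458 0.005 0.173]
top [0.457 0.018 0.194]
shut wing [ 0.4582 -0.0284  0.114 ]
0.57 [ 0.458 -0.043  0.171]
0.49 [ 0.459 -0.051  0.159]
0.41 [ 0.459 -0.058  0.145]
0.33 [ 0.459 -0.063  0.132]
0.25 [ 0.459 -0.068  0.118]
0.16 [ 0.459 -0.071  0.103]
0.08 [ 0.459 -0.073  0.089]
0.0 [ 0.459 -0.074  0.074]
```

```bash
python3 - <<'E'
from h import *
W=wristcam();T,S=robot.camera_model('top'),robot.camera_model('scene')
B=boxpt;L=lidpt
ob=[(T,B,(-.06,-.085,.07),(234,208)),(T,B,(.06,-.085,.07),(234.4,160)),
(S,B,(-.06,-.085,.07),(236.8,182.8)),(S,B,(.06,-.085,.07),(275.6,168.8)),
(W,L,(-.062,-.18,.004),(305,125)),(W,B,(-.06,-.085,.07),(267,122)),(W,B,(.06,-.085,.07),(268,219)),(W,L,(0,-.134,.056),(397,216))]
for extra in [[],[(T,L,(.062,-.18,.004),(216.8,147.2)),(T,L,(-.062,-.18,.004),(215.6,208)),(S,L,(.062,-.18,.004),(270.8,125.6))]]:
    o=ob+extra
    f=lambda p:np.concatenate([proj(m,F(p,np.array(b)))-u for m,F,b,u in o])
    p=least_squares(f,[.6,.2,0,.8],loss='soft_l1').x
    print(p.round(4),f(p).reshape(-1,2).round(1).tolist())
    for n,l in dict(edge=(0,-.18,.004),wing=(0,-.134,.044),bot=(0,-.141,.032)).items():print(n,L(p,np.array(l)).round(3))
np.save('p.npy',p)
E
```

```text
[0.4585 0.0161 0.0064 0.5732] [[-0.0, 1.2], [0.2, 0.5], [-1.2, -0.1], [-0.0, 0.3], [0.4, 0.5], [0.3, 1.1], [-1.0, 5.3], [-0.1, -3.8]]
edge [ 0.459 -0.044  0.171]
wing [0.458 0.016 0.18 ]
bot [0.459 0.004 0.173]
[0.4582 0.0161 0.0112 0.5766] [[0.1, 1.2], [0.1, 0.5], [-1.2, -0.1], [-0.1, 0.2], [0.7, 0.5], [0.1, 1.2], [-0.7, 5.4], [0.8, -4.1], [4.8, 2.6], [5.2, -1.5], [0.9, 5.3]]
edge [ 0.459 -0.044  0.171]
wing [0.458 0.017 0.18 ]
bot [0.458 0.004 0.174]
```

The lid moved from 0.66 to about 0.575 and then slipped off, so the fingertips are narrower than I assumed. I push again 12 mm inside the edge.

carry_out --pt "0.003 0.044 0.0 0 0 0" --pt "0.003 0.044 0.035 0 0 0" --pt "0.003 0.044 0.05 0 0 0" --pt "0.003 0.037 0.062 0 0 0" --pt "0.003 0.0305 0.074 0 0 0" --pt "0.003 0.025 0.087 0 0 0" --pt "0.003 0.021 0.0995 0 0 0" --pt "0.003 0.017 0.114 0 0 0" --pt "0.003 0.015 0.127 0 0 0" --pt "0.003 0.014 0.134 0 0 0" --pt "0.003 0.014 0.134 0 0 0"

```text
t: 6.92
tool_pos: [0.4583, -0.0641, 0.0799]
orientation: [0.001, -3.14, -0.0]
force: [0.3, -0.9, -0.6]
opening: 0.0003
gripper_force: 0.0
```

carry_out --pt "0 0 0.003 0 0 0" --pt "0 0 0.005 0 0 0" --pt "0 0 0.006 0 0 0" --pt "0 0 0.007 0 0 0" --pt "0 0 0.007 0 0 0"

```text
t: 7.55
tool_pos: [0.459, -0.0643, 0.0742]
orientation: [-0.001, 3.141, -0.0]
force: [-1.3, 1.0, 4.9]
opening: 0.0003
gripper_force: 2.5
```

It is shut against its stop (4.9 N at z = .0742). I rise and look.

carry_out --pt "0 0 -0.06 0 0 0" --pt "0 0.02 -0.12 0 0 0" --pt "0 0.036 -0.14 0 0 0" --pt "0 0.036 -0.14 0 0 0" --pt "0 0.036 -0.14 0 0 0" --jaw 0 --force 50

```text
t: 8.18
tool_pos: [0.458, -0.0285, 0.212]
orientation: [0.001, -3.14, -0.0]
force: [0.5, 0.3, -0.8]
opening: 0.046
gripper_force: 0.0
```

```bash
python3 - <<'E'
from h import *
import cv2
W=wristcam();im=robot.read_camera('wrist');s=robot.read_state();print(s['t'],s['tool_pos'],s['orientation'],s['force'])
p=np.load('p.npy');p[3]=0
r=robot.outline_of('wrist','wing_grip')[0];print(r['conf'],r['pixel'])
hsv=cv2.cvtColor(im,cv2.COLOR_RGB2HSV);m=((hsv[...,1]>170)&((hsv[...,0]<8)|(hsv[...,0]>172))).astype(np.uint8)*r['pixels']
print(m.sum(),cv2.minAreaRect(np.argwhere(m)[:,::-1].astype(np.float32)))
print('pred',proj(W,lidpt(p,np.array((0,-.134,.056)))), [proj(W,lidpt(p,np.array((x,-.134,.056)))) for x in(-.025,.025)])
print('ray at z .126',ray(W,r['pixel'],.126),'at .114',ray(W,r['pixel'],.114))
cv2.imwrite('pics/w3.png',im[:,:,::-1])
E
```

```text
8.225 [ 0.45774184 -0.02863637  0.21158422] [ 4.24880100e-04 -3.13853165e+00 -3.91001416e-04] [-0.77028173  0.09920099  0.19733229]
0.72 [257.4, 194.4]
493 ((259.8318786621094, 194.4779052734375), (51.618743896484375, 13.436838150024414), 86.18592071533203)
pred [259.10383057 192.46742088] [array([258.8492496 , 166.84133993]), array([259.34573783, 216.81776751])]
ray at z .126 [ 0.46061967 -0.0304948   0.126     ] at .114 [ 0.46425727 -0.03051391  0.114     ]
```

View pics/w3.png

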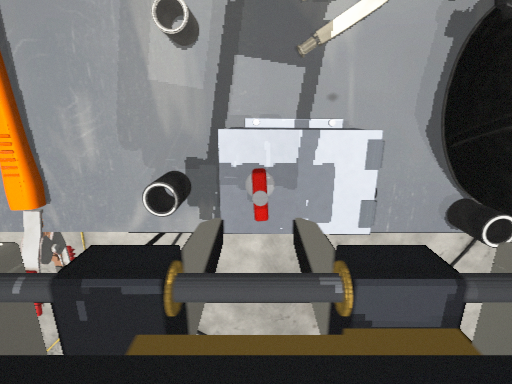

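The lid is shut, with the wing at (260,195) lying along x. I descend with open jaws to z ≈ .099 and grip it.

carry_out --pt "-0.004 -0.001 0 0 0 0" --pt "-0.004 -0.001 0 0 0 0" --pt "-0.004 -0.001 0.05 0 0 0" --pt "-0.004 -0.001 0.09 0 0 0" --pt "-0.004 -0.001 0.1125 0 0 0" --pt "-0.004 -0.001 0.1125 0 0 0"

```text
t: 9.02
tool_pos: [0.4609, -0.0291, 0.099]
orientation: [0.0, -3.137, -0.001]
force: [-0.5, 0.2, 0.3]
opening: 0.0928
gripper_force: 0.0
```

carry_out --pt "0 0 0 0 0 0" --pt "0 0 0 0 0 0" --pt "0 0 0 0 0 0" --pt "0 0 0 0 0 0" --pt "0 0 0 0 0 0" --pt "0 0 0 0 0 0" --pt "0 0 0 0 0 0" --jaw 255 --force 45

```text
t: 9.9
tool_pos: [0.4627, -0.0293, 0.1011]
orientation: [0.001, -3.142, -0.0]
force: [0.3, 0.3, 0.2]
opening: 0.0276
gripper_force: 0.0
```

carry_out --pt "0 0 0 0 0 0" --pt "0 0 0 0 0 0" --pt "0 0 0 0 0 0" --pt "0 0 0 0 0 0"

```text
t: 10.4
tool_pos: [0.463, -0.0272, 0.1012]
orientation: [-0.002, 3.141, 0.006]
force: [0.9, 10.7, 1.6]
opening: 0.0139
gripper_force: 45.0
```

Gripped at 13.9 mm. The 10.7 N in y means the wing sits about 2 mm further to +y, so I relax that and start pushing.

carry_out --pt "0 0.002 0 0 0 0" --pt "0 0.0022 0 0 0 0" --pt "0 0.0022 0.001 0 0 0" --pt "0 0.0022 0.002 0 0 0" --pt "0 0.0022 0.003 0 0 0" --pt "0 0.0022 0.003 0 0 0"

```text
t: 11.15
tool_pos: [0.463, -0.0269, 0.0983]
orientation: [-0.001, 3.141, 0.001]
force: [0.5, 5.3, 4.4]
opening: 0.0134
gripper_force: 45.0
```

carry_out --pt "0 0.001 0.001 0 0 0" --pt "0 0.001 0.002 0 0 0" --pt "0 0.001 0.003 0 0 0" --pt "0 0.001 0.004 0 0 0" --pt "0 0.001 0.004 0 0 0"

```text
t: 11.78
tool_pos: [0.4633, -0.0267, 0.0959]
orientation: [-0.001, 3.141, -0.002]
force: [-5.3, 1.1, 18.4]
opening: 0.0142
gripper_force: 45.0
```

18.4 N after about 5 mm: the pad is felt. I turn clockwise in stages at this depth.

carry_out --pt "0 0 0 0 0 6" --pt "0 0 0 0 0 14" --pt "0 0 0 0 0 22" --pt "0 0 0 0 0 30" --pt "0 0 0 0 0 30"

```text
t: 12.4
tool_pos: [0.4632, -0.0268, 0.0958]
orientation: [0.816, 3.033, -0.002]
force: [-6.2, 2.2, 17.4]
opening: 0.0137
gripper_force: 45.0
```

```bash
python3 - <<'E'
from h import *
s=robot.read_state();R=Ro.from_rotvec(s['orientation']).as_matrix();print(s['tool_pos'],s['force'],s['wrist_torque'],np.degrees(np.arctan2(R[1,1],R[0,1])),R.T@s['force'],s['q'],s['opening'])
E
```

```text
[ 0.46324656 -0.02677665  0.09583856] [-6.15847615  2.22377445 17.40769028] [ 0.24358703  1.26626005 -0.1118965 ] 59.895640102145144 [  6.41792099  -1.17610632 -17.4162782 ] [-1.67403949e-01 -1.49522974e-01  1.99575960e+00 -1.14214989e-03
  1.29421883e+00 -1.21246928e+00] 0.013747448804676463
```

It turns freely (torque 0.1 N m). I continue to about 86° and ease 1 mm in −x.

carry_out --pt "0.0009 -0.0005 0 0 0 8" --pt "0.0009 -0.0005 0 0 0 16" --pt "0.0009 -0.0005 0 0 0 24" --pt "0.0009 -0.0005 0 0 0 32" --pt "0.0009 -0.0005 0 0 0 40" --pt "0.0009 -0.0005 0 0 0 48" --pt "0.0009 -0.0005 0 0 0 54" --pt "0.0009 -0.0005 0 0 0 56" --pt "0.0009 -0.0005 0 0 0 56"

```text
t: 13.52
tool_pos: [0.4629, -0.0267, 0.0959]
orientation: [2.141, 2.296, 0.001]
force: [-2.8, 0.5, 15.2]
opening: 0.0141
gripper_force: 45.0
```

```bash
python3 - <<'E'
from h import *
s=robot.read_state();R=Ro.from_rotvec(s['orientation']).as_matrix();print(s['tool_pos'],s['force'],s['wrist_torque'],np.degrees(np.arctan2(R[1,1],R[0,1])),s['opening'])
E
```

```text
[ 0.46286581 -0.02670373  0.09588786] [-2.83908537  0.52333397 15.20214697] [0.27472716 0.6071298  0.02526766] 3.9876181670783697 0.014136373220907859
```

Now I ease off the push so the pin can rise into the notch.

carry_out --pt "0 0 -0.001 0 0 0" --pt "0 0 -0.002 0 0 0" --pt "0 0 -0.003 0 0 0" --pt "0 0 -0.003 0 0 0"

```text
t: 14.02
tool_pos: [0.4627, -0.0266, 0.0977]
orientation: [2.141, 2.296, 0.001]
force: [4.8, -0.6, 4.6]
opening: 0.0138
gripper_force: 45.0
```

carry_out --pt "0 0 -0.0005 0 0 0" --pt "0 0 -0.001 0 0 0" --pt "0 0 -0.0015 0 0 0" --pt "0 0 -0.0015 0 0 0"

```text
t: 14.52
tool_pos: [0.4626, -0.0266, 0.0991]
orientation: [2.141, 2.296, 0.001]
force: [4.5, -1.3, 4.5]
opening: 0.0133
gripper_force: 45.0
```

carry_out --pt "0 0 -0.0005 0 0 0" --pt "0 0 -0.001 0 0 0" --pt "0 0 -0.001 0 0 0"

```text
t: 14.9
tool_pos: [0.4626, -0.0266, 0.1]
orientation: [2.141, 2.296, 0.001]
force: [6.4, -1.1, 2.6]
opening: 0.0134
gripper_force: 45.0
```

carry_out --pt "0 0 0 0 0 0" --pt "0 0 0 0 0 0" --pt "0 0 0 0 0 0" --pt "0 0 0 0 0 0" --pt "0 0 0 0 0 0" --pt "0 0 0 0 0 0" --pt "0 0 -0.05 0 0 0" --pt "0 0 -0.1 0 0 0" --pt "0 0 -0.12 0 0 0" --pt "0 0 -0.12 0 0 0" --jaw 0

```text
t: 16.15
tool_pos: [0.463, -0.0263, 0.2217]
orientation: [2.14, 2.296, 0.004]
force: [-0.2, 0.1, -0.7]
opening: 0.0928
gripper_force: 0.0
```

```bash
python3 - <<'E'
from h import *
import cv2
W=wristcam();im=robot.read_camera('wrist');s=robot.read_state();print(s['t'],s['tool_pos'],s['orientation'],s['force'],s['opening'])
for n in ['wing_grip','lid']:
    r=robot.outline_of('wrist',n)[:1];print([(d['conf'],d['pixel']) for d in r])
    if n=='wing_grip' and r: m=r[0]['pixels'];print(cv2.minAreaRect(np.argwhere(m)[:,::-1].astype(np.float32)))
for z in(.126,.122,.118):print(z,proj(W,np.array((.4625,-.0267-.025,z))),proj(W,np.array((.4625,-.0267+.025,z))))
sc=robot.read_camera('scene');
a=im[:,:,::-1];b=cv2.resize(np.ascontiguousarray(sc[90:250,180:310,::-1]),(288,354),interpolation=3);b=cv2.copyMakeBorder(b,0,30,0,0,0)
cv2.imwrite('pics/w4.png',np.hstack([a,b]))
E
```

```text
16.2 [ 0.46201317 -0.02615367  0.21974334] [2.14137156e+00 2.29746122e+00 8.16886826e-04] [ 0.43152287 -0.39763192 -0.39196855] 0.09285073836727832
[(0.68, [255.8, 188.8])]
((257.0, 187.0), (50.0, 14.0), 90.0)
[(0.56, [258.2, 130.5])]
0.126 [254.41770452 212.07027168] [257.85134244 163.71726672]
0.122 [254.45113294 210.69102918] [257.83748615 162.95807262]
0.118 [254.48366578 209.34873765] [257.82401954 162.22022935]
```

View pics/w4.png

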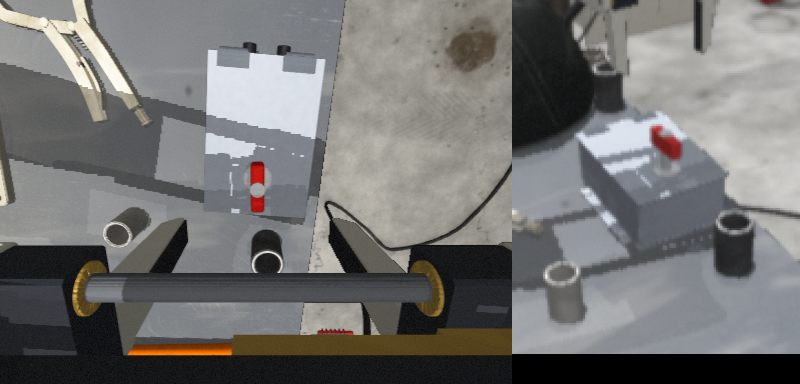

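The lid lies flat and the wing at (257,187) now runs across the box, about 86° (1.5 rad) round. The push force fell away as the pin rose, the sleeve and hammer look undisturbed, and the gripper is clear. I hand the job in.

```bash
python3 -c "
from plant import robot
print(robot.close_job())"
```

```text
the job is handed in; nothing more can be done
None
```

I shut the lid, pushed the stud in until I felt the pad (about 18 N), turned it about 86° clockwise and let go. I took it as locked from the angle and from the push force dropping on release, without tugging to test it. My first push at the lid slipped off its edge and met about 31 N before I backed off; the sleeve and hammer were not touched.

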